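# Weigh in a batch of steel balls

## Robot

A 7-joint arm with a two-finger parallel gripper is mounted at the origin on a cart in front of the work surface, level with it; the furniture and walls round the work are solid. World frame = base frame: x ahead of the robot, y to its left, z up, the work surface at z = 0. Lengths are in m, angles in degrees, forces in N, time in s.
With the tool pointing down it reaches from about 0.4 to 0.875 m from the base axis. Payload 19.3 kg.
Tool frame: the origin (TCP) lies between the finger pads; the fingertips stand nose_length ahead of it and the grasp point (between the pads) lies 2 mm behind it (nose_length is the distance from the TCP to the fingertips, in m); z points along the fingers, y is the line along which they close (so a half turn about z gives the same grasp; the last joint's range is limited). The gripper opens to 85 mm and grips with 20 to 120 N. Pads are 22 mm wide; open, the fingers measure 114 mm over their backs; the gripper's body (76 mm by 85 mm) begins 54 mm behind the grasp point. The pads swing forward as they close: fully open they stand 13 mm farther back than shut.
Start: joints at [-78.163, 29.874, -2.08, 91.645, 1.215, 58.505, -6.463], TCP at [0.171, 0.601, 0.248] pointing down, gripper open.
Joint ranges: [-166.77, 166.77], [-17.47, 122.26], [-85.68, 81.53], [9.62, 139.38], [-72.42, 252.41], [9.2, 110.78], [-144.41, 144.41]. Speed limits (degrees/s): [108.29, 108.29, 136.94, 136.94, 172.46, 172.46, 172.46].

## Interface

Orientations are given as [roll, pitch, yaw] about the fixed x, y, z axes, in that order (R = Rz(yaw) Ry(pitch) Rx(roll)).
In Python, from bench import state, capture, finish_job, outline_of, nose_length gives the robot as it stands. The module is installed in compiled form; this text tells all that it offers.
- The arm moves only by the tool servo_tool, never from a script. Its argument "increments" is a list of rows, each a list of 2 entries, a list of its own where there are three numbers: the shift along the world's x, y, z as a fraction of full scale, then the turn, a rotation vector about the world's x, y, z as a fraction of full scale. A call has 1 to 12 rows; each row is the pose to reach, as a shift and turn from the pose commanded when the call began; what a row does not reach only later rows make up. Full scale, the value 1, is 0.2 m for a shift and 90 degrees for a turn. A row lasts 1/12 s, in which the tool goes at most 41.7 mm and 7.16 degrees, less where a joint would pass 70% of its speed; a pose out of reach is approached as far as the arm can. A call with a number of a shift or a turn outside -1 to 1 is refused whole. A call with a gripper value outside its range is refused whole. "gripper" is the opening, from 0 (shut) to 1 (fully open), set as the call begins (left out, the last holds). The fingers move at their own pace and stop on an object; "newtons" is the grip in N (left out, the last holds). Time passes only in rows, so rows that repeat a pose let the fingers close. It gives the time, the measured TCP pose, the force, the opening and the grip force at its end, in the units of the state.
- state(): the state, without advancing time (a new reading comes with each control period).
- capture(name): name is "scene" or "top"; returns a dict with "image" (400x640x3 uint8, blue, green, red), "z_map" (400x640 float32, m along the optical axis (not along the pixel's ray), 0 where there is no reading), "intrinsics" (3x3 intrinsics, pixels), "cam_to_world" (4x4, takes a point from camera to world coordinates). Camera axes: x right, y up, looking along -z (the intrinsics and any distortion apply to the point x, -y, -z); pixel columns grow to the right and rows downward; lengths in m; the calibration is good to about 2 mm. A picture is of the moment at which its call begins.
- finish_job(): hands the job in; it is judged then, once.
Trained networks look in the newest picture that a camera, given by its name, has taken for a name from the list of things; names that differ only in an ending like _2 or _b are one class to them, and where a whole thing is asked for, a point or a joint stands for the part that bears it (a point fixed in the world has none). Each returns a list of dicts, best first, with "p" (0 to 1); they miss things now and then, are a little off and sometimes report something else, mostly with a low value. They report only what shows in the picture. A call takes as long as a camera call.
- outline_of(camera, query): "region" (400x640 bool, what is visible of it) and "box" ([left, top, right, bottom] in pixels, round what is visible of it).
The state is a dict: "time_s": time; "joint_pos": joint angles; "qvel": joint speeds; "joint_torque": joint torques, N m; "tool_pos": TCP position; "orientation": TCP orientation; "ft_force": force on the tool from outside, world axes, zero at the start; "ft_torque": the same for the moment, N m; "opening": finger opening in m; "grip_force": force on a finger pad.
Only numpy, scipy, OpenCV 4.12 (cv2) and the standard library are available. Lean on these libraries where they do the work, as an engineer would, in place of code of your own. Each camera call takes 0.05 s, during which the arm holds its last target. There are 200 camera calls.

## Task

Take the scoop that holds six steel balls by its upright fin and pour all six into the pan of the spring scale, so that their weight brings the pan down onto its stop. Then stand the empty scoop upright on the bench, clear of the scale, let go, and leave the scoop with only two balls where it is.

Things in the scene. Friction and masses are not known exactly. Their poses are not given: they have to be found in the camera images.
- full_scoop_grip (a point): middle of the upright fin grip (36 long x 12 thick, top 22 above this point) of the scoop with six 16 mm steel balls: a loose black tray 100 x 62, walls 36 high, about 0.09 kg. It stands on the bench with this point at height 64. x: along the fin, from the open mouth to the back wall; y: across the fin; z: up. The fin stands over the back end, 40 to 86 above the underside
- full_scoop_lip (a point): middle of that scoop's floor lip at its open mouth (56 wide inside): 84 from the fin's middle along -x and 46 below it; same axes. The floor slopes 8 degrees up from the back wall to here, so the balls (17 g each) lie at the back while it is level, and roll out once this end is dipped more than 8 degrees; 35 to 45 degrees empties it
- short_scoop_grip (a point): bystander: middle of the fin of a second scoop, of the same shape and size, that holds only two balls; same axes as the full one
- pan_rim (a point): middle of the mouth of the scale's round steel pan as it hangs empty, 102 above the bench (does not sink with it). Pan 128 across the rim, 122 inside, 42 deep. The scale is fixed: base 130 x 225, 12 high. z up; y towards the scale's post, which stands 110 from here, 161 high and 52 wide along x; nothing else of it is higher than the pan
- scale_pan (a joint): how far the pan has sunk on its spring, in m: 0 hanging empty, 0.020 resting on the hard stop below it. Two balls do not sink it; it takes all six to reach the stop

How it is judged:
By the outcome, as a careful person would: the job done as asked, in the order asked, and still so for the second after the job is handed in, with the robot touching nothing.
It also fails if it takes over 58 s, if anything falls off the work surface, if the arm or the gripper's body presses on something with over 40 N, if the wrist force passes 120 N, or if a joint passes its speed limit or range.

## Working session

There is one attempt and no reset: what is moved stays moved. The work goes in short steps, Python scripts to look and compute and a tool call to move; the robot and the scene stay as the last step left them, time stands still between calls to the robot, and variables do not carry over. Pictures are saved under pics/ and viewed, at most 10 in all, crops included, and the job is handed in when it is done.

Besides the shell and the picture viewer there is one more tool, called as name(argument=value, ...) on one line, values as JSON. servo_tool: Moves the arm, as the interface text tells. Shift numbers are shares of 0.2 m and turn numbers shares of 90 degrees, none past 1 either way. Its arguments: {"type":"object","properties":{"increments":{"type":"array"},"gripper":{"type":"number"},"newtons":{"type":"number"}},"required":["increments"]}

```bash
mkdir -p pics
cat > h.py <<'E'
import numpy as np, cv2
from bench import *
def cloud(c):
    z=c["z_map"];K=c["intrinsics"];v,u=np.mgrid[0:400,0:640]
    P=np.stack([(u-K[0,2])/K[0,0]*z,-(v-K[1,2])/K[1,1]*z,-z,np.ones_like(z)],-1)
    W=(P@c["cam_to_world"].T)[...,:3]; W[z==0]=np.nan
    return W
E
python3 - <<'E'
from h import *
print(nose_length, state())
for n in ("scene","top"):
    c=capture(n); cv2.imwrite(f"pics/{n}0.png",c["image"]); np.savez(n+"0.npz",W=cloud(c)); W=cloud(c)
    print(n,c["cam_to_world"].round(3).tolist())
    for q in ("full_scoop_grip","short_scoop_grip","pan_rim","scale_pan"):
        for r in outline_of(n,q)[:3]:
            m=r["region"]; w=W[m]; print(q,round(r["p"],2),r["box"],m.sum(),np.nanmedian(w,0).round(3),np.nanmin(w,0).round(3),np.nanmax(w,0).round(3))
E
```

```text
0.017 {'time_s': 0.0, 'joint_pos': array([-78.16075482,  29.90860959,  -2.08109407,  91.67517493,
         1.21541209,  58.5048391 ,  -6.46252685]), 'qvel': array([ 0.02613552,  0.00599808,  0.19978097, -0.02686999,  0.00658107,
       -0.01426564, -0.04506913]), 'joint_torque': array([-1.16759802e-03, -9.27118707e+01,  1.97943114e+00, -3.69940960e+01,
        1.78301398e-02,  8.07250181e-03, -7.22846994e-05]), 'tool_pos': array([0.17077034, 0.60086995, 0.24772303]), 'orientation': array([-1.79933693e+02,  5.60271314e-03,  1.64138603e+02]), 'ft_force': array([-0.5235036 , -0.25958889, -0.12115177]), 'ft_torque': array([-0.02986572,  0.02634859, -0.0441814 ]), 'grip_force': 0.0, 'opening': 0.08509000657755594}
scene [[0.749, 0.486, -0.45, -0.103], [-0.662, 0.566, -0.491, -0.642], [0.016, 0.666, 0.746, 1.067], [0.0, 0.0, 0.0, 1.0]]
full_scoop_grip 0.75 [372.8, 281.7, 426.4, 320.9] 1410 [ 0.447 -0.305  0.018] [ 0.387 -0.349 -0.005] [ 0.511 -0.237  0.089]
pan_rim 0.68 [250.9, 110.0, 324.8, 204.7] 3673 [0.507 0.191 0.063] [ 0.431  0.085 -0.007] [0.632 0.464 0.166]
scale_pan 0.8 [266.7, 130.4, 313.8, 180.3] 1655 [0.52  0.192 0.077] [ 0.444  0.105 -0.003] [0.619 0.38  0.116]
top [[-0.002, 0.998, -0.066, 0.407], [-1.0, -0.001, 0.015, 0.011], [0.015, 0.066, 0.998, 1.105], [0.0, 0.0, 0.0, 1.0]]
full_scoop_grip 0.56 [406.7, 188.6, 439.7, 228.2] 727 [ 0.445 -0.302  0.017] [ 0.392 -0.355 -0.004] [ 0.504 -0.25   0.089]
pan_rim 0.87 [203.7, 159.6, 293.5, 213.2] 3456 [0.513 0.199 0.064] [ 0.437  0.088 -0.003] [0.595 0.331 0.165]
scale_pan 0.81 [215.5, 160.2, 282.0, 208.7] 1933 [0.517 0.18  0.067] [ 0.448  0.105 -0.001] [0.591 0.285 0.128]
```

View pics/top0.png

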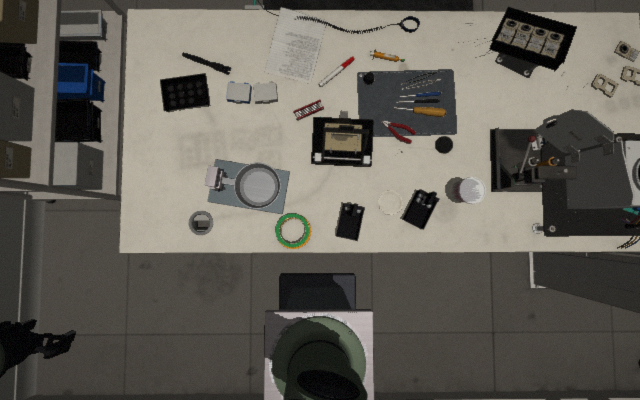

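View pics/scene0.png

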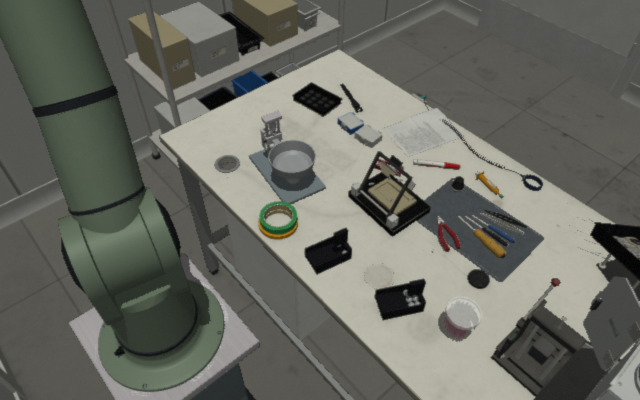

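The top view shows the scale at (255,185) with its post at (213,178), and scoops at (349,220) and (420,208). The scene view shows balls in the right scoop (412,298). I'll zoom in on both scoops to count the balls.

Run:
```python
from h import *
a=cv2.imread("pics/top0.png")[180:250,325:450]; b=cv2.imread("pics/scene0.png")[225:330,295:435]
a=cv2.resize(a,None,fx=4.4,fy=4.4,interpolation=3)[:290];b=cv2.resize(b,None,fx=2.9,fy=2.9,interpolation=3)
o=np.zeros((600,560,3),np.uint8);o[:a.shape[0],:a.shape[1]]=a[:,:560];o[295:295+b.shape[0],:b.shape[1]]=b[:305]
cv2.imwrite("pics/z1.png",cv2.convertScaleAbs(o,alpha=1.8,beta=20))
W=np.load("top0.npz")["W"]
# fins: points z in .06-.1
for (l,t,r,bm) in ((330,190,370,245),(398,180,445,235)):
    w=W[t:bm,l:r].reshape(-1,3); 
    for lo,hi in ((.07,.1),(.025,.045)):
        f=w[(w[:,2]>lo)&(w[:,2]<hi)]; rc=cv2.minAreaRect((f[:,:2]*1000).astype(np.float32)); print(lo,len(f),f.mean(0).round(4),np.median(f[:,2]),rc)
w=W[140:230,200:300].reshape(-1,3)
f=w[(w[:,2]>.094)&(w[:,2]<.11)]; print("rim",len(f),f.min(0),f.max(0),cv2.minEnclosingCircle((f[:,:2]*1000).astype(np.float32)))
f=w[(w[:,2]>.14)]; print("post",len(f),f.mean(0),f.min(0),f.max(0))
f=w[(w[:,2]>.008)&(w[:,2]<.016)]; print("base",cv2.minAreaRect((f[:,:2]*1000).astype(np.float32)))
```

```text
0.07 63 [ 0.4437 -0.0976  0.0847] 0.08555672014420024 ((444.3942565917969, -98.14865112304688), (11.851655960083008, 35.965553283691406), 77.39081573486328)
0.025 142 [ 0.4257 -0.0951  0.0369] 0.03663966435098698 ((411.8088073730469, -91.68025970458984), (62.31968307495117, 98.68705749511719), 77.8212661743164)
0.07 77 [ 0.4774 -0.3131  0.083 ] 0.08528942881532764 ((477.8370056152344, -314.82171630859375), (12.238480567932129, 36.15945816040039), 63.046470642089844)
0.025 170 [ 0.4583 -0.3026  0.0357] 0.03563060135629792 ((448.0578918457031, -299.0185241699219), (62.742034912109375, 99.25044250488281), 61.714569091796875)
rim 297 [0.44803089 0.10548104 0.09405971] [0.57401052 0.28733601 0.10776494] ((506.5992736816406, 196.52210998535156), 91.06330108642578)
post 223 [0.52776677 0.27595961 0.1601719 ] [0.50203202 0.26041522 0.15045089] [0.5540811  0.29201946 0.16475289]
base ((490.5135192871094, 186.067626953125), (277.5686340332031, 174.7572479248047), 80.4953384399414)
```

View pics/z1.png

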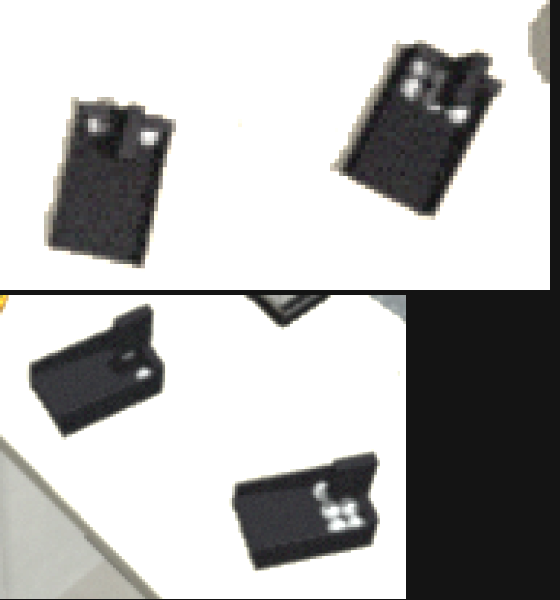

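Six balls are in the right-hand scoop: fin at (0.478, -0.315), x axis at -28°, fin top at 0.086, which matches. The left scoop holds two. From the rim's extremes and its 128 mm width, the pan centre is about (0.512, 0.170). That puts the post 108 mm away at azimuth 81°, close to the 110 given. Moving now.

servo_tool(increments=[[[1, -1, 0], [0, 0, -0.133]], [[1, -1, 0], [0, 0, -0.133]], [[1, -1, 0], [0, 0, -0.133]], [[1, -1, 0], [0, 0, -0.133]], [[1, -1, 0], [0, 0, -0.133]], [[1, -1, 0], [0, 0, -0.133]], [[1, -1, 0], [0, 0, -0.133]], [[1, -1, 0], [0, 0, -0.133]]], gripper=1)

```text
time_s: 1.17
tool_pos: [0.3759, 0.3958, 0.2487]
orientation: [-180.0, 0.2, 151.7]
ft_force: [-0.1, -0.4, 0.3]
opening: 0.0856
grip_force: 0.0
```

servo_tool(increments=[[[0.4, -1, 0], [0, 0, 0]], [[0.4, -1, 0], [0, 0, 0]], [[0.4, -1, 0], [0, 0, 0]], [[0.4, -1, 0], [0, 0, 0]], [[0.4, -1, 0], [0, 0, 0]], [[0.4, -1, 0], [0, 0, 0]]])

```text
time_s: 1.67
tool_pos: [0.4529, 0.1948, 0.2487]
orientation: [-179.9, 0.1, 151.8]
ft_force: [0.4, -0.6, -0.2]
opening: 0.0855
grip_force: 0.0
```

servo_tool(increments=[[[0.13, -1, 0], [0, 0, 0]], [[0.13, -1, 0], [0, 0, 0]], [[0.13, -1, 0], [0, 0, 0]], [[0.13, -1, 0], [0, 0, 0]], [[0.13, -1, 0], [0, 0, 0]], [[0.13, -1, 0], [0, 0, 0]]])

```text
time_s: 2.17
tool_pos: [0.4771, -0.0054, 0.2487]
orientation: [-179.9, 0.1, 151.7]
ft_force: [-0.5, -0.4, -0.3]
opening: 0.0856
grip_force: 0.0
```

servo_tool(increments=[[[0, -1, 0], [0, 0, 0]], [[0, -1, 0], [0, 0, 0]], [[0, -1, 0], [0, 0, 0]], [[0, -1, 0], [0, 0, 0]], [[0, -1, 0], [0, 0, 0]], [[0, -1, 0], [0, 0, 0]]])

```text
time_s: 2.67
tool_pos: [0.4759, -0.2052, 0.2486]
orientation: [-179.9, 0.1, 151.8]
ft_force: [0.5, 0.5, 0.4]
opening: 0.0852
grip_force: 0.0
```

servo_tool(increments=[[[0.01, -0.2, 0], [0, 0, 0]], [[0.01, -0.4, -0.1], [0, 0, 0]], [[0.01, -0.55, -0.3], [0, 0, 0]], [[0.01, -0.55, -0.5], [0, 0, 0]], [[0.01, -0.55, -0.5], [0, 0, 0]], [[0.01, -0.55, -0.5], [0, 0, 0]]])

```text
time_s: 3.17
tool_pos: [0.4777, -0.3081, 0.1462]
orientation: [-180.0, -0.3, 152.1]
ft_force: [0.2, -0.0, 0.6]
opening: 0.086
grip_force: 0.0
```

Run:
```python
from h import *
c=capture("scene");s=state();print(s["tool_pos"],s["orientation"])
W=cloud(c);x=W[250:340,350:460].reshape(-1,3);f=x[(x[:,2]>.06)&(x[:,2]<.1)]
f=f[np.hypot(f[:,0]-.478,f[:,1]+.315)<.04];print(len(f),f.mean(0),f.min(0),f.max(0))
cv2.imwrite("pics/a.png",cv2.resize(c["image"][200:350,320:520],None,fx=3,fy=3))
```

```text
[ 0.47880148 -0.30813009  0.14834508] [ 1.79991669e+02 -9.60605968e-02  1.52178695e+02]
146 [ 0.47134577 -0.31521841  0.07637633] [ 0.45810699 -0.3276332   0.06009467] [ 0.49057239 -0.30110016  0.08982255]
```

View pics/a.png

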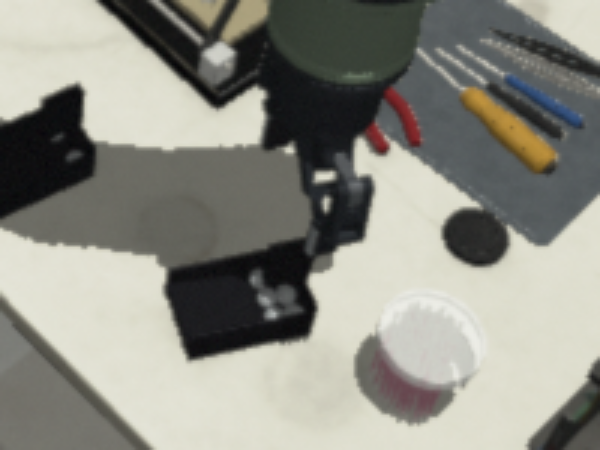

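The gripper is above the fin at (300,260), with the fingers straddling it and the cup at (430,340) clear. Descending with a 6 mm correction in y.

servo_tool(increments=[[[0, -0.03, -0.1], [0, 0, 0]], [[0, -0.03, -0.2], [0, 0, 0]], [[0, -0.03, -0.3], [0, 0, 0]], [[0, -0.03, -0.38], [0, 0, 0]], [[0, -0.03, -0.42], [0, 0, 0]], [[0, -0.03, -0.42], [0, 0, 0]], [[0, -0.03, -0.42], [0, 0, 0]]])

```text
time_s: 3.8
tool_pos: [0.4798, -0.3147, 0.0659]
orientation: [180.0, 0.1, 152.2]
ft_force: [-0.3, -0.2, -0.1]
opening: 0.0856
grip_force: 0.0
```

servo_tool(increments=[[[0, 0, 0], [0, 0, 0]], [[0, 0, 0], [0, 0, 0]], [[0, 0, 0], [0, 0, 0]], [[0, 0, 0], [0, 0, 0]], [[0, 0, 0], [0, 0, 0]], [[0, 0, 0], [0, 0, 0]], [[0, 0, 0], [0, 0, 0]], [[0, 0, 0], [0, 0, 0]], [[0, 0, 0], [0, 0, 0]], [[0, 0, 0], [0, 0, 0]], [[0, 0, 0], [0, 0, 0]], [[0, 0, 0], [0, 0, 0]]], gripper=0, newtons=60)

```text
time_s: 4.8
tool_pos: [0.4789, -0.3149, 0.0644]
orientation: [-180.0, 0.0, 152.2]
ft_force: [-1.3, -1.1, 3.2]
opening: 0.011
grip_force: 59.7
```

servo_tool(increments=[[[0, 0, 0.02], [0, 0, 0]], [[0, 0, 0.06], [0, 0, 0]], [[0, 0, 0.12], [0, 0, 0]], [[0, 0, 0.2], [0, 0, 0]], [[0, 0, 0.3], [0, 0, 0]], [[0, 0, 0.4], [0, 0, 0]], [[0, 0, 0.5], [0, 0, 0]], [[0, 0, 0.6], [0, 0, 0]], [[0, 0, 0.7], [0, 0, 0]], [[0, 0, 0.79], [0, 0, 0]], [[0, 0, 0.86], [0, 0, 0]], [[0, 0, 0.9], [0, 0, 0]]])

```text
time_s: 5.8
tool_pos: [0.479, -0.3151, 0.247]
orientation: [180.0, 0.1, 152.2]
ft_force: [0.2, -0.4, -1.7]
opening: 0.0116
grip_force: 58.9
```

Run:
```python
from h import *
W=np.load("top0.npz")["W"]; w=W.reshape(-1,3); w=w[(w[:,0]>.35)&(w[:,0]<.85)&(w[:,1]>-.4)&(w[:,1]<.35)&(w[:,2]>.1)]
for i in range(-8,7):
    q=w[(w[:,1]>=i*.05)&(w[:,1]<i*.05+.05)]
    if len(q): print(i*.05,q[:,0].min(),q[:,0].max(),q[:,2].max())
c=capture("top"); cv2.imwrite("pics/b.png",cv2.resize(c["image"][150:280,330:480],None,fx=4,fy=4)); print(state()["ft_force"],state()["tool_pos"],state()["joint_pos"])
```

```text
-0.15000000000000002 0.6096351059394339 0.6521165589362098 0.16452096329837473
-0.1 0.6282283579777379 0.6583539285360034 0.17718426893001504
-0.05 0.6124899803504332 0.657315464718528 0.16386435838056967
0.1 0.45072385139934795 0.5684813290416315 0.10689087763750194
0.15000000000000002 0.4480308911722157 0.5740105180549108 0.10452982404746369
0.2 0.4562712883092888 0.5602647298429501 0.10654655826587356
0.25 0.49931155385504555 0.5540810954191981 0.1647528909890622
[ 0.82623958 -0.03000897  0.27263386] [ 0.47936911 -0.31519803  0.24752146] [ 14.66172206  26.10900232  17.75108163 100.56604283  -9.50523609
  54.58895191  98.37411121]
```

View pics/b.png

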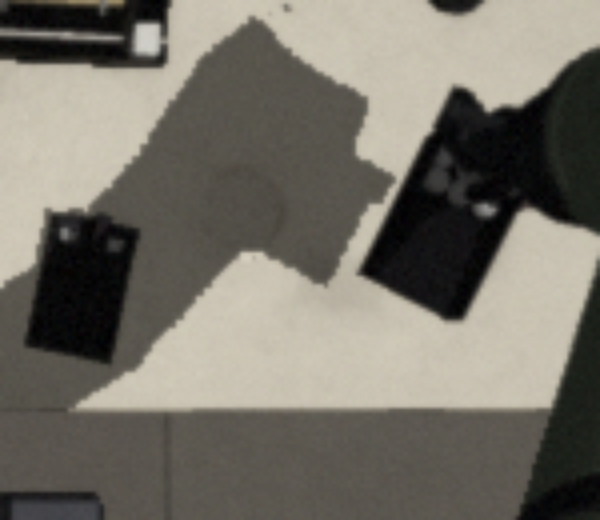

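The lifted scoop is at (440,200) with its balls at the back. The two-ball scoop at (80,285) is undisturbed. Carrying it smoothly to the scale.

servo_tool(increments=[[[0, 0.02, 0], [0, 0, 0]], [[0.01, 0.06, 0], [0, 0, 0]], [[0.02, 0.12, 0], [0, 0, 0]], [[0.03, 0.2, 0], [0, 0, 0]], [[0.04, 0.28, 0], [0, 0, 0]], [[0.05, 0.36, 0], [0, 0, 0]], [[0.06, 0.44, 0], [0, 0, 0]], [[0.07, 0.52, 0], [0, 0, 0]], [[0.08, 0.6, 0], [0, 0, 0]], [[0.09, 0.68, 0], [0, 0, 0]], [[0.1, 0.76, 0], [0, 0, 0]], [[0.1, 0.84, 0], [0, 0, 0]]])

```text
time_s: 6.85
tool_pos: [0.4987, -0.1446, 0.2435]
orientation: [-180.0, -0.1, 152.2]
ft_force: [0.8, -0.0, -1.9]
opening: 0.0114
grip_force: 58.9
```

servo_tool(increments=[[[0, 0.08, 0], [0, 0, 0.01]], [[0, 0.16, 0], [0, 0, 0.03]], [[0, 0.24, 0], [0, 0, 0.06]], [[0.01, 0.32, 0], [0, 0, 0.09]], [[0.03, 0.4, 0], [0, 0, 0.12]], [[0.06, 0.48, 0], [0, 0, 0.15]], [[0.1, 0.56, 0], [0, 0, 0.18]], [[0.14, 0.64, 0], [0, 0, 0.21]], [[0.18, 0.72, 0], [0, 0, 0.24]], [[0.22, 0.8, 0], [0, 0, 0.27]], [[0.26, 0.88, 0], [0, 0, 0.29]], [[0.3, 0.96, 0], [0, 0, 0.31]]])

```text
time_s: 7.85
tool_pos: [0.5597, 0.0468, 0.2442]
orientation: [-180.0, -0.0, -179.8]
ft_force: [0.7, 0.1, -1.4]
opening: 0.0114
grip_force: 58.9
```

servo_tool(increments=[[[0.04, 0.08, 0], [0, 0, 0]], [[0.08, 0.16, 0], [0, 0, 0]], [[0.12, 0.24, 0], [0, 0, 0]], [[0.16, 0.32, 0], [0, 0, 0]], [[0.2, 0.39, 0], [0, 0, 0]], [[0.24, 0.46, 0], [0, 0, 0]], [[0.275, 0.52, 0], [0, 0, 0]], [[0.3, 0.565, 0], [0, 0, 0]], [[0.315, 0.595, 0], [0, 0, 0]], [[0.325, 0.615, 0], [0, 0, 0]], [[0.33, 0.625, 0], [0, 0, 0]], [[0.33, 0.625, 0], [0, 0, 0]]])

```text
time_s: 8.85
tool_pos: [0.6248, 0.1702, 0.2442]
orientation: [-180.0, -0.0, -179.9]
ft_force: [-0.1, -1.3, -2.2]
opening: 0.0113
grip_force: 58.9
```

Run:
```python
from h import *
c=capture("top"); cv2.imwrite("pics/c.png",cv2.resize(c["image"][110:260,160:340],None,fx=4,fy=4)); s=state();print(s["ft_force"],s["tool_pos"],s["orientation"],s["joint_pos"])
W=cloud(c);w=W[140:240,190:310].reshape(-1,3);w=w[np.hypot(w[:,0]-.512,w[:,1]-.17)<.075]
f=w[(w[:,2]>.095)&(w[:,2]<.11)];print(f[:,:2].min(0),f[:,:2].max(0))
```

```text
[-0.11806962 -0.24312917 -1.36690408] [0.62473815 0.1698298  0.24429812] [-1.79984758e+02 -5.28997402e-03 -1.79947148e+02] [-24.26153929  32.34565665   5.84918428  88.52694294  -3.62009212
  59.32271522  72.58716979]
[0.48069556 0.10553106] [0.56608555 0.14223796]
```

View pics/c.png

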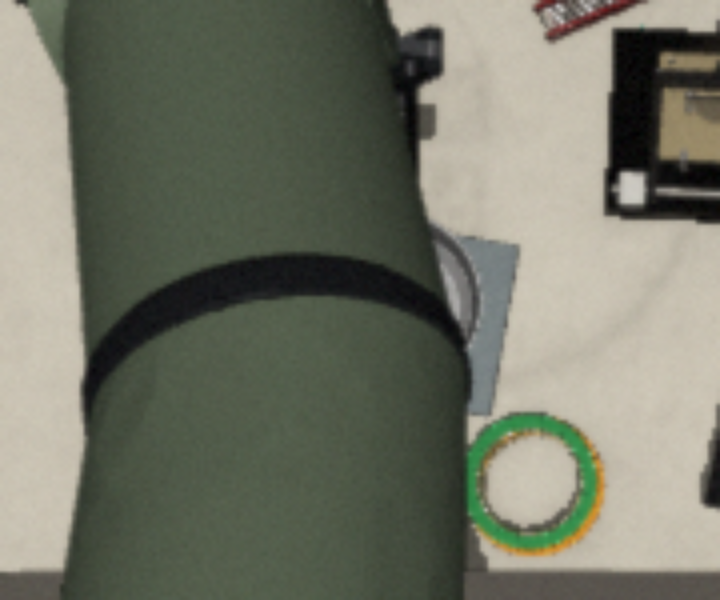

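servo_tool(increments=[[[0, 0, -0.02], [0, 0, 0]], [[0, 0, -0.06], [0, 0, 0]], [[0, 0, -0.11], [0, 0, 0]], [[0, 0, -0.17], [0, 0, 0]], [[0, 0, -0.23], [0, 0, 0]], [[0, 0, -0.28], [0, 0, 0]], [[0, 0, -0.31], [0, 0, 0]], [[0, 0, -0.32], [0, 0, 0]], [[0, 0, -0.32], [0, 0, 0]]])

```text
time_s: 9.65
tool_pos: [0.6247, 0.1701, 0.1797]
orientation: [-180.0, -0.0, -179.9]
ft_force: [0.3, -0.6, -1.8]
opening: 0.0114
grip_force: 58.9
```

servo_tool(increments=[[[-0.013, 0, 0.013], [0, -0.037, 0]], [[-0.027, 0, 0.027], [0, -0.074, 0]], [[-0.04, 0, 0.04], [0, -0.111, 0]], [[-0.06, 0, 0.057], [0, -0.148, 0]], [[-0.08, 0, 0.073], [0, -0.185, 0]], [[-0.1, 0, 0.09], [0, -0.222, 0]], [[-0.12, 0, 0.107], [0, -0.259, 0]], [[-0.143, 0, 0.123], [0, -0.296, 0]], [[-0.165, 0, 0.14], [0, -0.333, 0]], [[-0.19, 0, 0.15], [0, -0.37, 0]], [[-0.215, 0, 0.16], [0, -0.407, 0]], [[-0.24, 0, 0.17], [0, -0.444, 0]]])

```text
time_s: 10.65
tool_pos: [0.586, 0.161, 0.2089]
orientation: [-178.1, 32.3, -180.0]
ft_force: [-0.7, -0.9, -0.4]
opening: 0.0113
grip_force: 59.0
```

servo_tool(increments=[[[-0.02, 0, 0.005], [0, -0.03, 0]], [[-0.04, 0, 0.01], [0, -0.055, 0]], [[-0.04, 0, 0.01], [0, -0.055, 0]], [[-0.04, 0, 0.01], [0, -0.055, 0]], [[-0.04, 0, 0.01], [0, -0.055, 0]], [[-0.04, 0, 0.01], [0, -0.055, 0]], [[-0.04, 0, 0.01], [0, -0.055, 0]], [[-0.04, 0, 0.01], [0, -0.055, 0]]])

```text
time_s: 11.32
tool_pos: [0.5782, 0.16, 0.2104]
orientation: [-178.0, 37.1, 180.0]
ft_force: [0.3, 0.5, -2.0]
opening: 0.011
grip_force: 59.1
```

Run:
```python
from h import *
c=capture("scene"); cv2.imwrite("pics/d.png",cv2.resize(c["image"][70:230,200:400],None,fx=3.7,fy=3.7)); s=state();print(s["ft_force"],s["tool_pos"],s["orientation"],s["joint_pos"])
```

```text
[ 0.6866914   0.00962674 -0.94344462] [0.57820616 0.15996592 0.2103306 ] [-178.04943694   37.11973173  179.96692364] [-51.1591489   23.77690254  24.88197895 126.72236287  90.45586759
  10.09088083 -29.21916623]
```

View pics/d.png

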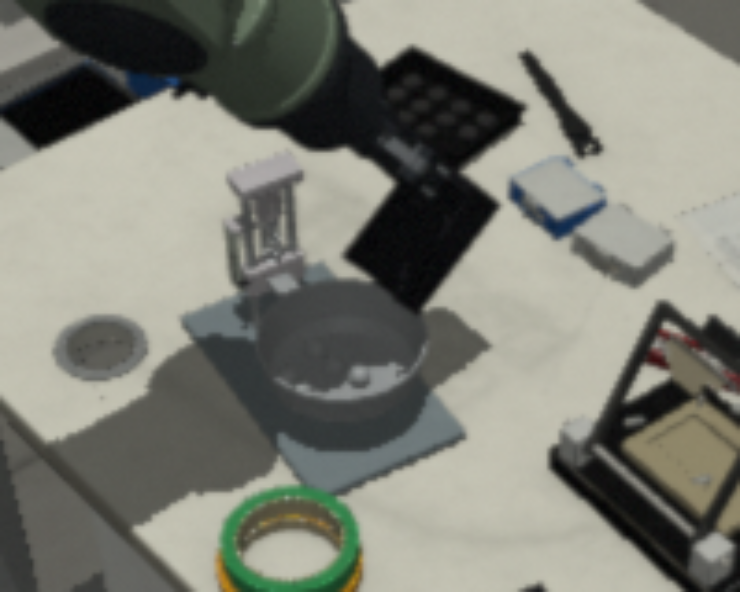

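The balls lie in the pan around (350,370), and the scoop reached 37° before joint 6 neared its limit. Next I'll measure how far the pan sank and check the scoop is empty while bringing it back level.

Run:
```python
from h import *
c=capture("scene");W=cloud(c);w=W.reshape(-1,3)
r=np.hypot(w[:,0]-.512,w[:,1]-.17)
f=w[(r>.058)&(r<.068)&(w[:,2]>.06)&(w[:,2]<.115)&(w[:,0]<.53)]
print("rim z now",np.percentile(f[:,2],[50,80,90,95,99]))
w=np.load("scene0.npz")["W"].reshape(-1,3);r=np.hypot(w[:,0]-.512,w[:,1]-.17)
f=w[(r>.058)&(r<.068)&(w[:,2]>.06)&(w[:,2]<.115)&(w[:,0]<.53)]
print("before",np.percentile(f[:,2],[50,80,90,95,99]))
cv2.imwrite("pics/e.png",cv2.convertScaleAbs(cv2.resize(c["image"][110:190,255:345],None,fx=7,fy=7,interpolation=3),alpha=2.2,beta=10))
from scipy.spatial.transform import Rotation as R
s=state();o=R.from_euler('xyz',s["orientation"],degrees=True)
print((R.from_euler('xyz',[180,0,180],degrees=True)*o.inv()).as_rotvec(degrees=True)/90)
```

```text
rim z now [0.07439391 0.08031642 0.08177958 0.08314962 0.08491219]
before [0.09170998 0.09963945 0.10155037 0.10301056 0.10447498]
[0.02104686 0.41232142 0.00741057]
```

View pics/e.png

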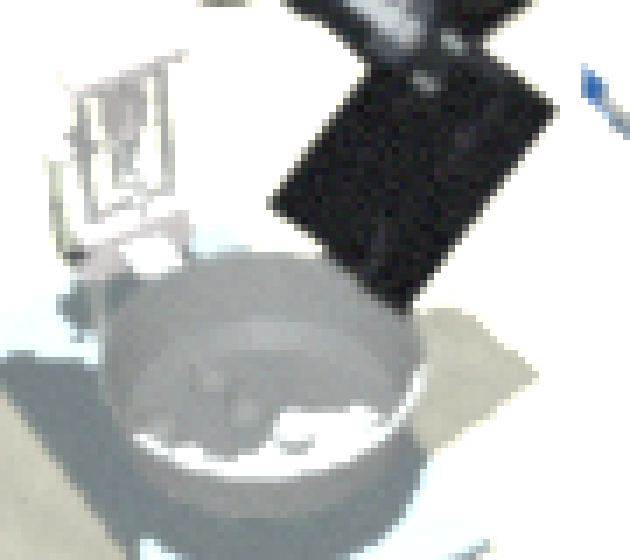

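The rim sank from 0.1016 to 0.0818, which is 20 mm, so the pan is on its stop. The scoop looks empty. Levelling it and moving away upward.

servo_tool(increments=[[[0.02, 0, 0.05], [0.001, 0.03, 0]], [[0.05, 0, 0.1], [0.003, 0.07, 0]], [[0.08, 0, 0.15], [0.005, 0.11, 0]], [[0.11, 0, 0.2], [0.007, 0.15, 0]], [[0.14, 0, 0.25], [0.01, 0.19, 0]], [[0.17, 0, 0.3], [0.012, 0.23, 0]], [[0.2, 0, 0.35], [0.015, 0.28, 0]], [[0.22, 0, 0.38], [0.017, 0.33, 0]], [[0.23, 0, 0.4], [0.02, 0.38, 0]], [[0.23, 0, 0.4], [0.021, 0.412, 0.007]], [[0.23, 0, 0.4], [0.021, 0.412, 0.007]], [[0.23, 0, 0.4], [0.021, 0.412, 0.007]]])

```text
time_s: 12.42
tool_pos: [0.6252, 0.159, 0.2891]
orientation: [179.8, -0.2, 179.9]
ft_force: [1.3, -0.3, -1.5]
opening: 0.011
grip_force: 59.0
```

Run:
```python
from h import *
s=state();print(s["ft_force"],s["tool_pos"],s["orientation"],s["joint_pos"])
from scipy.spatial.transform import Rotation as R
o=R.from_euler('xyz',s["orientation"],degrees=True)
print((R.from_euler('xyz',[180,0,180],degrees=True)*o.inv()).as_rotvec(degrees=True)/90)
```

```text
[ 1.32343156 -0.32370436 -1.4909272 ] [0.62519702 0.15903767 0.28914293] [179.82845948  -0.24325852 179.9199543 ] [-10.8992111   30.20514619 -13.09450408  85.02091988   6.90595006
  65.74334245  64.78740341]
[-0.00190789 -0.00270154  0.00089344]
```

servo_tool(increments=[[[-0.05, -0.1, 0], [-0.002, -0.003, -0.02]], [[-0.1, -0.2, 0], [-0.002, -0.003, -0.05]], [[-0.2, -0.35, 0], [-0.002, -0.003, -0.1]], [[-0.3, -0.5, 0], [-0.002, -0.003, -0.15]], [[-0.4, -0.65, 0], [-0.002, -0.003, -0.2]], [[-0.5, -0.8, 0], [-0.002, -0.003, -0.25]], [[-0.55, -0.9, 0], [-0.002, -0.003, -0.28]], [[-0.6, -1, 0], [-0.002, -0.003, -0.31]]])

```text
time_s: 13.08
tool_pos: [0.5024, -0.0407, 0.2902]
orientation: [-180.0, 0.4, 152.0]
ft_force: [-0.2, 1.0, -0.8]
opening: 0.0113
grip_force: 59.0
```

servo_tool(increments=[[[0, -0.12, 0], [0, 0, 0]], [[0, -0.26, 0], [0, 0, 0]], [[-0.02, -0.4, 0], [0, 0, 0]], [[-0.04, -0.55, 0], [0, 0, 0]], [[-0.07, -0.7, 0], [0, 0, 0]], [[-0.1, -0.85, 0], [0, 0, 0]], [[-0.13, -1, 0], [0, 0, 0]]])

```text
time_s: 13.67
tool_pos: [0.4772, -0.2406, 0.29]
orientation: [-179.9, 0.4, 152.2]
ft_force: [1.3, -0.3, -1.4]
opening: 0.0111
grip_force: 59.0
```

servo_tool(increments=[[[0, -0.1, -0.05], [0, 0, 0]], [[0, -0.2, -0.15], [0, 0, 0]], [[0, -0.3, -0.3], [0, 0, 0]], [[0, -0.35, -0.45], [0, 0, 0]], [[0, -0.37, -0.6], [0, 0, 0]], [[0, -0.37, -0.72], [0, 0, 0]], [[0, -0.37, -0.82], [0, 0, 0]], [[0, -0.37, -0.9], [0, 0, 0]], [[0, -0.37, -0.96], [0, 0, 0]], [[0, -0.37, -1], [0, 0, 0]], [[0, -0.37, -1], [0, 0, 0]], [[0, -0.37, -1], [0, 0, 0]]])

```text
time_s: 14.67
tool_pos: [0.478, -0.3139, 0.0903]
orientation: [-179.9, 0.4, 152.1]
ft_force: [0.1, -0.5, -0.8]
opening: 0.0111
grip_force: 59.1
```

Run:
```python
from h import *
s=state();print(s["ft_force"],s["tool_pos"],s["orientation"])
c=capture("scene");a=cv2.resize(c["image"][250:330,350:450],None,fx=4.5,fy=4.5,interpolation=3);b=cv2.resize(c["image"][110:190,225:325],None,fx=3,fy=3,interpolation=3)
o=np.zeros((600,450,3),np.uint8);o[:360,:450]=a;o[360:,:300]=b;cv2.imwrite("pics/f.png",cv2.convertScaleAbs(o,alpha=1.8,beta=20))
```

```text
[ 0.11758444 -0.46382265 -0.81977619] [ 0.47795698 -0.31388204  0.09033108] [-179.89194496    0.36124342  152.10564011]
```

View pics/f.png

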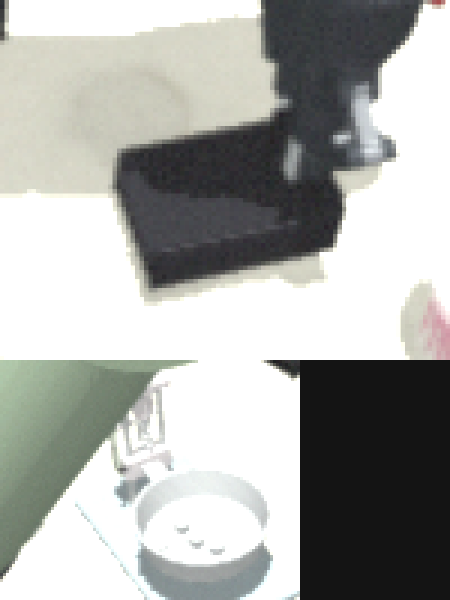

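The scoop is held level and empty at (230,200), and the pan is down with balls in it. Setting the scoop down.

servo_tool(increments=[[[0, 0, -0.03], [0, 0, 0]], [[0, 0, -0.06], [0, 0, 0]], [[0, 0, -0.085], [0, 0, 0]], [[0, 0, -0.105], [0, 0, 0]], [[0, 0, -0.115], [0, 0, 0]], [[0, 0, -0.122], [0, 0, 0]], [[0, 0, -0.128], [0, 0, 0]], [[0, 0, -0.128], [0, 0, 0]], [[0, 0, -0.128], [0, 0, 0]]])

```text
time_s: 15.47
tool_pos: [0.4779, -0.3141, 0.0645]
orientation: [-179.9, 0.3, 152.1]
ft_force: [-0.1, -0.8, 1.6]
opening: 0.0116
grip_force: 59.3
```

servo_tool(increments=[[[0, 0, 0], [0, 0, 0]], [[0, 0, 0], [0, 0, 0]], [[0, 0, 0], [0, 0, 0]], [[0, 0, 0], [0, 0, 0]], [[0, 0, 0], [0, 0, 0]], [[0, 0, 0], [0, 0, 0]], [[0, 0, 0], [0, 0, 0]], [[0, 0, 0], [0, 0, 0]], [[0, 0, 0], [0, 0, 0]], [[0, 0, 0], [0, 0, 0]]], gripper=1)

```text
time_s: 16.3
tool_pos: [0.4778, -0.314, 0.0643]
orientation: [-179.9, 0.3, 152.1]
ft_force: [-0.1, 0.2, -0.2]
opening: 0.0854
grip_force: 0.0
```

servo_tool(increments=[[[0, 0, 0.05], [0, 0, 0]], [[0, 0, 0.12], [0, 0, 0]], [[0, 0, 0.22], [0, 0, 0]], [[0, 0, 0.35], [0, 0, 0]], [[0, 0, 0.5], [0, 0, 0]], [[0, 0, 0.65], [0, 0, 0]], [[0, 0, 0.8], [0, 0, 0]], [[0, 0, 0.9], [0, 0, 0]], [[0, 0, 0.95], [0, 0, 0]], [[0, 0, 0.95], [0, 0, 0]]])

```text
time_s: 17.13
tool_pos: [0.4784, -0.3144, 0.2569]
orientation: [-179.9, 0.5, 152.1]
ft_force: [-0.0, 0.3, -0.4]
opening: 0.0854
grip_force: 0.0
```

Run:
```python
from h import *
c=capture("top");W=cloud(c);s=state();print(s["time_s"],s["tool_pos"],s["ft_force"])
w=W[140:230,200:300].reshape(-1,3);r=np.hypot(w[:,0]-.512,w[:,1]-.17)
f=w[(r>.058)&(r<.068)&(w[:,2]>.06)];print("rim",np.percentile(f[:,2],[50,90,95]))
cs=capture("scene");w=cloud(cs).reshape(-1,3)
q=w[(np.hypot(w[:,0]-.478,w[:,1]+.314)<.06)&(w[:,2]<.1)&(w[:,2]>.025)];print("scoop tops",np.percentile(q[:,2],[50,95,99]))
a=cv2.resize(c["image"][155:245,205:295],None,fx=5,fy=5,interpolation=3);b=cv2.resize(cs["image"][225:330,295:435],None,fx=2.5,fy=2.5,interpolation=3)
o=np.zeros((450,800,3),np.uint8);o[:,:450]=a;o[:262,450:800]=b;cv2.imwrite("pics/g.png",cv2.convertScaleAbs(o,alpha=1.4,beta=10))
```

```text
17.1833 [ 0.4779202  -0.31401129  0.25510538] [-1.10849552 -0.46262383 -1.57283713]
rim [0.07979035 0.08321653 0.08396287]
scoop tops [0.04515085 0.08597334 0.08787332]
```

View pics/g.png

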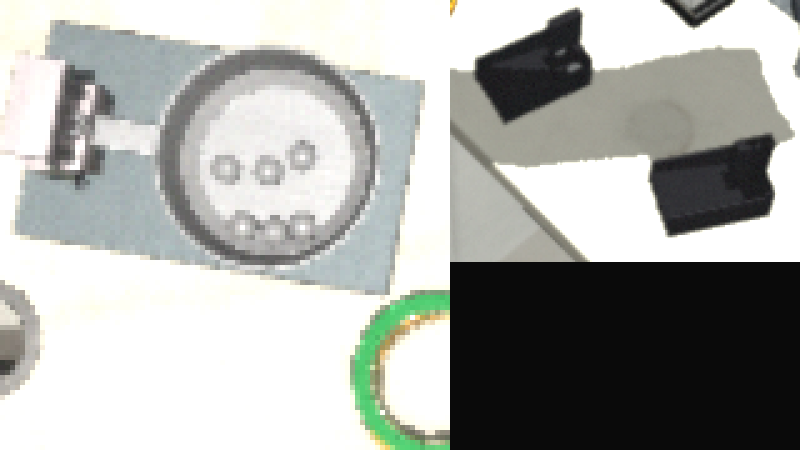

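All six balls are in the pan (three near (265,165), three near (275,225)) and the rim is still down. The empty scoop stands upright at (712,190), and the two-ball scoop at (535,65) is untouched.

```bash
python3 -c "
from bench import finish_job
print(finish_job())"
```

```text
the job is handed in; nothing more can be done
None
```

The job is handed in at about 17 s: all six balls are in the pan, the rim sank about 20 mm onto its stop, the empty scoop stands upright where it started, well clear of the scale, and the two-ball scoop wasn't moved.

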